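# Dose a stir bar into the round tub with a drop-bottom cup

## Robot

A 7-joint arm with a two-finger parallel gripper is mounted at the origin on a cart in front of the work surface, level with it; the furniture and walls round the work are solid. World frame = base frame: x ahead of the robot, y to its left, z up, the work surface at z = 0. Lengths are in m, angles in rad, forces in N, time in s.
With the tool pointing down it reaches from about 0.4 to 0.85 m from the base axis. Payload 10.4 kg.
Tool frame: the origin (TCP) lies midway between the tips of the shut fingers; the grasp point (between the pads) lies 19 mm behind it; z points along the fingers, y is the line along which they close (so a half turn about z gives the same grasp; the last joint's range is limited). The gripper opens to 87 mm and grips with 3 to 60 N. Pads are 19 mm wide; open, the fingers measure 117 mm over their backs; the gripper's body (75 mm by 190 mm) begins 51 mm behind the grasp point.
Start: joints at [-1.321, 0.332, -0.065, 1.46, 0.022, 1.35, -0.088], TCP at [0.168, 0.602, 0.223] pointing down, gripper open.
Joint ranges: [-2.6, 2.6], [-0.5, 2.12], [-1.47, 1.34], [0.16, 2.42], [-1.27, 4.41], [0.06, 2.06], [-2.6, 2.6]. Speed limits (rad/s): [2.22, 2.22, 2.79, 2.79, 3.14, 3.14, 3.14].

## Interface

Orientations are given as a unit quaternion [x, y, z, w].
In Python, from bench import sensors, eyes, order gives the robot as it stands.
- The arm moves only by the tool arm_command, never from a script. Its argument "steps" is a list of rows, each an object with "rot": the turn, a rotation vector about the world's x, y, z in degrees, a list of three; "slide": the shift along the world's x, y, z in m, a list of three; "grip": the opening, from 0 (shut) to 1 (fully open). A call has exactly 8 rows; each row shifts and turns the commanded pose from where the row before left it; what a row does not reach is not made up. A row lasts 1/8 s, in which the tool goes at most 62.5 mm and 10.7 degrees, less where a joint would pass 70% of its speed; a pose out of reach is approached as far as the arm can. A call with a gripper value outside its range is refused whole. The fingers move at their own pace and stop on an object; "newtons" is the grip in N (left out, the last holds). Time passes only in rows, so rows that do not move let the fingers close, or fill a call up. It gives the time, the measured TCP pose, the force, the opening and the grip force at its end, in the units of the state.
- sensors.read_state(): the state, without advancing time (a new reading comes with each control period).
- eyes.camera(name): name is "scene" or "top"; returns a dict with "pixels" (420x560x3 uint8, red, green, blue), "intrinsics" (3x3 intrinsics, pixels), "k1" (the pictures are not rectified: a ray, as slopes to the right and down, at radius r is drawn at 1 + k1 r^2 times it, then the intrinsics apply), "pose" (4x4, takes a point from camera to world coordinates). Camera axes: x right, y down, z forward; pixel columns grow to the right and rows downward; lengths in m; the calibration is good to about 2 mm. A picture is of the moment at which its call begins. There is no depth.
- order.close_job(): hands the job in; it is judged then, once.
Trained networks look in a picture, given as the dict that the camera call returned (one of the last four; its "shot" number tells which), for a name from the list of things; names that differ only in an ending like _2 or _b are one class to them, and where a whole thing is asked for, a point or a joint stands for the part that bears it (a point fixed in the world has none). Each returns a list of dicts, best first, with "conf" (0 to 1); they miss things now and then, are a little off and sometimes report something else, mostly with a low value. They report only what shows in the picture. A call takes as long as a camera call.
- eyes.look_for(name, picture): "bbox" ([left, top, right, bottom] in pixels, round what is visible of it).
The state is a dict: "time": time; "joint_positions": joint angles; "joint_vel": joint speeds; "joint_torque": joint torques, N m; "ee_pos": TCP position; "eef_rot": TCP orientation; "ft_force": force on the tool from outside, world axes, zero at the start; "torque": the same for the moment, N m; "width": finger opening in m; "grip_force": force on a finger pad.
Only numpy, scipy, OpenCV 4.12 (cv2) and the standard library are available. Lean on these libraries where they do the work, as an engineer would, in place of code of your own. Each camera call takes 0.05 s, during which the arm holds its last target. There are 200 camera calls.

## Task

A stir bar lies in the small metal drop cup. Pick the cup up by the black bar on top, hold it upright over the middle of the wide round white tub that stands at the front of the worktop, towards the left (not the narrow clear beaker beside it, nor the like tub at the back), and lower it so that the tub's rim presses the cup's release tab up, the hinged bottom swings open and the stir bar falls into the tub. Then lift the cup out and stand it back upright on the open worktop, clear of the tub, with its bottom shut again; leave the tub standing where it was.

Things in the scene. Friction and masses are not known exactly. Their poses are not given: they have to be found in the camera images.
- cup: Drop cup of bare aluminium, loose, 0.17 kg, upright on the worktop. Origin: centre of its underside, z up. Body 42 mm (x) by 46 mm (y), open top at z = 64 mm; its side plates (y = +-21.5, x = -24 to +30 mm) reach down to z = 0 as feet. Its bottom is a steel plate at z = 11 mm, hinged on a pin along y at x = +25 mm, shut by a weak spring (under 1 N at the tab). It has about 15 mm of room sideways in the tub.
- cup_grip (a point): Centre of the black grip bar over the cup, at cup x = y = 0, z = 108 mm. The bar is 16 mm thick along the cup's x, 56 mm long along its y, 24 mm high, on two uprights at y = +-21.5 mm, with 32 mm of free space below it. Grasp it from above, closing along the cup's x (this point's x).
- tab (a point): End of the release tab: the bottom plate going on beyond its pin, 24 mm wide, level at cup z = 11 mm when shut, 3 mm thick (5 mm at its round end), ending at cup x = +89 mm. Pushed up it swings the bottom down like a seesaw. With the cup centred over the tub, at any yaw, it lies across the rim and first touches with the cup's origin 79 mm above the tub's underside.
- flap (a joint): Angle of the cup's hinged bottom (rad): 0 shut, 0.8 fully open (hard stop); from 0.6 the bar slides out at the edge away from the tab. Cup centred over the tub: fully open about 31 mm below the first touch (cup origin 48 mm above the tub's underside); push no further. Each 10 mm that the cup stands off centre towards the tab makes it 10 mm less, away from it 10 mm more.
- bar: White stir bar, an eight-sided rod 29 mm long and 9 mm thick with bevelled ends, 12 g, lying loose on the cup's bottom plate. Origin at its centre, its length along x.
- tub: Wide round white plastic tub, open at the top, loose, about 0.4 kg. 115 mm across and 88 mm high at the rim (inner radius about 55 mm there, 45 mm at the floor), floor 4 mm thick. Origin: centre of its underside. A narrow clear beaker, 74 mm across and 96 mm high, stands near it and a like tub at the back right: not targets. Beaker and tub may swap places.

How it is judged:
On the way, in this order (a step that is already met when the one before it is completed fails the run):
1. the cup is held upright over the middle of the tub (within 30 mm), its bottom shut and the stir bar still in it (horizontal distance between cup and tub below 0.03 m and height (world z) of cup above 0.083 m and angle between cup's own z axis and vertical below 0.25 rad and value of joint flap below 0.15 rad and horizontal distance between bar and cup below 0.025 m and z of bar in the frame of cup above 0.008 m), for 0.1 s.
2. the tub's rim presses the tab and the bottom swings open (0.35 rad or more), the cup over the tub (within 35 mm) and upright (horizontal distance between cup and tub below 0.035 m and angle between cup's own z axis and vertical below 0.25 rad and value of joint flap above 0.35 rad and contact force between cup and tub above 0.03 N), for 0.1 s.
At the end, for the whole second after the job is handed in: The stir bar lies on the tub's floor; the tub stands upright within 40 mm of where it was; the cup stands upright (within 6 degrees) on the worktop outside the tub, its bottom shut (under 0.15 rad), all at rest (horizontal distance between bar and tub below 0.05 m and z of bar in the frame of tub between 0 and 0.03 m and angle between each of tub, cup's own z axis and vertical below 0.1 rad and distance of tub from where it was at the start of the episode below 0.04 m and height (world z) of cup below 0.015 m and horizontal distance between cup and tub above 0.085 m and value of joint flap below 0.15 rad and linear speed of each of cup, bar below 0.02 m/s); the robot touches nothing.
It fails at once if the cup is tipped by more than 35 degrees (angle between cup's own z axis and vertical above 0.6 rad).
It also fails if it takes over 61 s, if anything falls off the work surface, if the arm or the gripper's body presses on something with over 40 N, if the wrist force passes 120 N, or if a joint passes its speed limit or range.

## Working session

There is one attempt and no reset: what is moved stays moved. The work goes in short steps, Python scripts to look and compute and a tool call to move; the robot and the scene stay as the last step left them, time stands still between calls to the robot, and variables do not carry over. Pictures are saved under pics/ and viewed, at most 10 in all, crops included, and the job is handed in when it is done.

Besides the shell and the picture viewer there is one more tool, called as name(argument=value, ...) on one line, values as JSON. arm_command: Moves the arm, as the interface text tells. Its arguments: {"type":"object","properties":{"steps":{"type":"array","items":{"type":"object","properties":{"rot":{"type":"array","items":{"type":"number"}},"slide":{"type":"array","items":{"type":"number"}},"grip":{"type":"number"}}}},"newtons":{"type":"number"}},"required":["steps"]}

```bash
mkdir -p pics; cat > h.py <<'E'
import numpy as np, cv2
from bench import sensors, eyes, order
def ray(p,uv):
    K=np.array(p["intrinsics"]);x=np.array([(uv[0]-K[0,2])/K[0,0],(uv[1]-K[1,2])/K[1,1]])
    s=x.copy()
    for _ in range(20): s=x/(1+p["k1"]*(s@s))
    T=np.array(p["pose"]);return T[:3,3],T[:3,:3]@np.array([s[0],s[1],1])
def at(p,uv,z):
    o,d=ray(p,uv);return o+d*(z-o[2])/d[2]
def proj(p,X):
    T=np.array(p["pose"]);K=np.array(p["intrinsics"]);c=T[:3,:3].T@(np.array(X)-T[:3,3]);s=c[:2]/c[2];s=s*(1+p["k1"]*(s@s))
    return np.array([K[0,0]*s[0]+K[0,2],K[1,1]*s[1]+K[1,2]])
def save(p,n,box=None,k=1):
    im=p["pixels"][:,:,::-1]
    if box: im=im[box[1]:box[3],box[0]:box[2]]
    cv2.imwrite("pics/"+n,cv2.resize(np.ascontiguousarray(im),None,fx=k,fy=k,interpolation=cv2.INTER_CUBIC))
E
python3 - <<'E'
from h import *
for n in("scene","top"):
    p=eyes.camera(n);save(p,n+"0.png")
    print(n,np.round(p["pose"],3).tolist(),p["k1"])
    for t in("cup","cup_grip","tab","tub","bar"):
        print(t,[(np.round(d["bbox"],0).tolist(),round(d["conf"],2)) for d in eyes.look_for(t,p)][:3])
s=sensors.read_state();print(s["time"],s["ee_pos"],s["eef_rot"],s["width"])
E
```

```text
scene [[0.722, -0.329, 0.608, -0.353], [-0.692, -0.367, 0.622, -0.855], [0.018, -0.87, -0.493, 0.723], [0.0, 0.0, 0.0, 1.0]] 0.051205633149269326
cup [([347.0, 242.0, 375.0, 306.0], 0.94)]
cup_grip [([349.0, 241.0, 379.0, 305.0], 0.9), ([350.0, 285.0, 368.0, 305.0], 0.69)]
tab [([348.0, 282.0, 367.0, 306.0], 0.67)]
tub [([198.0, 159.0, 236.0, 194.0], 0.63)]
bar []
top [[-0.003, -0.978, 0.209, 0.121], [-1.0, 0.003, 0.0, -0.087], [-0.001, -0.209, -0.978, 1.409], [0.0, 0.0, 0.0, 1.0]] -0.12310852679429954
cup [([349.0, 195.0, 379.0, 240.0], 0.73)]
cup_grip [([352.0, 196.0, 380.0, 239.0], 0.62)]
tab [([360.0, 207.0, 378.0, 241.0], 0.57)]
tub []
bar []
0.6 [0.16842346 0.60191721 0.22259404] [1.35996097e-01 9.90709371e-01 6.73389046e-05 1.21784141e-05] 0.08724894255190357
```

View pics/scene0.png

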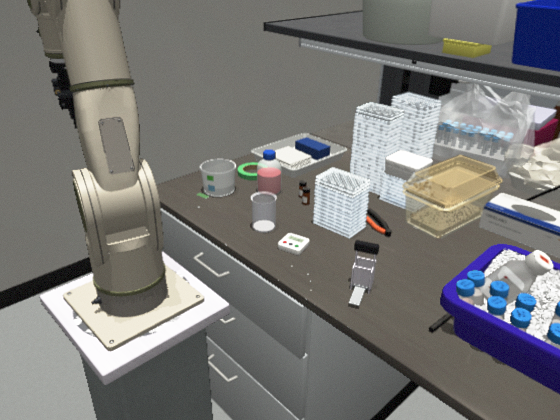

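View pics/top0.png

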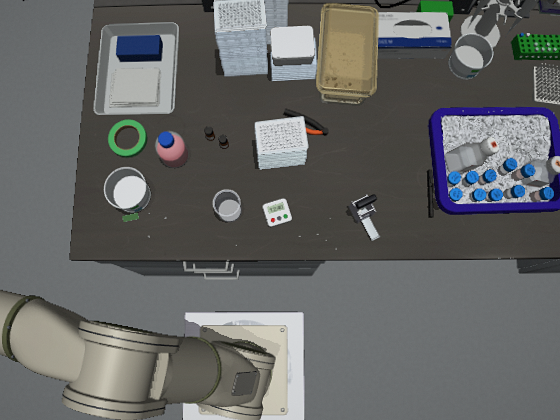

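The scene view shows the tub at (218,177), the cup at (363,272) and the beaker at (263,212). In the top view the tub is at (127,190) and the cup at (365,215), with its tab pointing towards the robot and ending near (376,238). I'll zoom in on the cup and tub.

```bash
python3 - <<'E'
from h import *
p=eyes.camera("top");q=eyes.camera("scene")
a=cv2.resize(p["pixels"][180:250,330:400],None,fx=5,fy=5,interpolation=cv2.INTER_CUBIC)
b=cv2.resize(p["pixels"][155:225,92:162],None,fx=5,fy=5,interpolation=cv2.INTER_CUBIC)
cv2.imwrite("pics/z1.png",np.hstack([a,b])[:,:,::-1])
b=cv2.resize(q["pixels"][235:310,325:400],None,fx=5,fy=5,interpolation=cv2.INTER_CUBIC)
a=cv2.resize(q["pixels"][145:220,182:257],None,fx=5,fy=5,interpolation=cv2.INTER_CUBIC)
cv2.imwrite("pics/z2.png",np.hstack([b,a])[:,:,::-1])
E
```

```text
(no output)
```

View pics/z1.png

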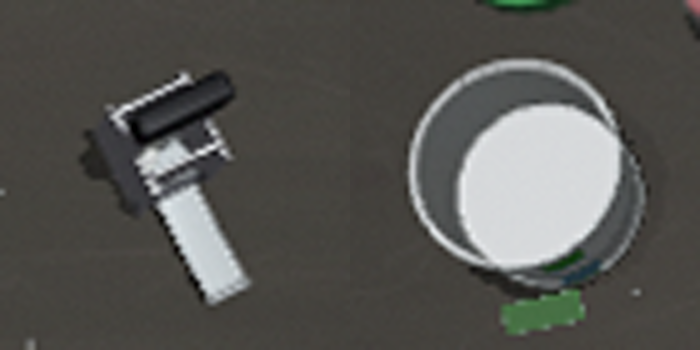

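View pics/z2.png

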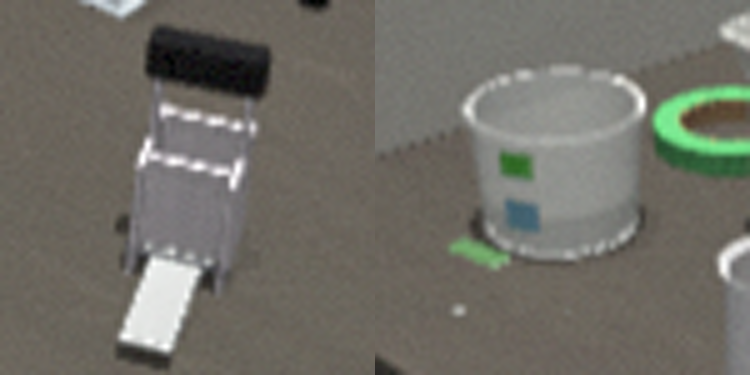

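The zooms show the grip bar centred at top (366.8,200.8) and scene (366.6,247). The tab end is at top (376,238.6) and scene (354,304.5). The tub's rim is centred at scene (218.6,165.5) and its floor at top (130,192).

```bash
python3 - <<'E'
from h import *
p=eyes.camera("top");q=eyes.camera("scene")
g1=at(p,(366.8,200.8),.115);g2=at(q,(366.6,247),.108)
t1=at(p,(376,238.6),.013);t2=at(q,(354,304.5),.013)
print("grip",g1,g2);print("tab",t1,t2)
g=(g1+g2)/2;t=(t1+t2)/2;d=(t-g)[:2];print(np.hypot(*d),np.degrees(np.arctan2(d[1],d[0])))
# bar long-axis from the top picture
a=at(p,(330+145/5,180+128/5),.115);b=at(p,(330+224/5,180+84/5),.115);e=b-a;print("bar dir",np.degrees(np.arctan2(e[1],e[0])),np.hypot(*e[:2]))
# tub: rim in scene, rim in top, floor in top
for c,u,z in((q,(218.6,165.5),.088),(p,(130,192.4),.004)):print("tub",at(c,u,z))
th=np.linspace(0,2*np.pi,60)
import scipy.optimize as so
c0=at(q,(218.6,165.5),.088)
for c,n,k in((p,"top",1),(q,"scene",1)):
    im=c["pixels"][:,:,::-1].copy(); im=cv2.resize(im,None,fx=4,fy=4)
    for z,r in((.088,.0575),(.0,.047)):
        for a in th:
            u=proj(c,[c0[0]+r*np.cos(a),c0[1]+r*np.sin(a),z]);cv2.circle(im,tuple(np.int32(u*4+2)),1,(0,0,255),-1)
    for X in([*g[:2],.12],[*t[:2],.013]): cv2.circle(im,tuple(np.int32(proj(c,X)*4+2)),2,(0,0,255),-1)
    u=np.int32(proj(c,[*c0[:2],.04])*4);v=np.int32(proj(c,[*g[:2],.05])*4)
    cr=[im[w[1]-150:w[1]+150,w[0]-150:w[0]+150] for w in(u,v)]
    if n=="top":A=np.hstack(cr)
    else: cv2.imwrite("pics/ov.png",np.vstack([A,np.hstack(cr)]))
E
```

```text
grip [ 0.42697085 -0.32175667  0.115     ] [ 0.42925933 -0.31967474  0.108     ]
tab [ 0.34499658 -0.36145321  0.013     ] [ 0.34371571 -0.3627124   0.013     ]
0.0934173308406267 -153.7160245053645
bar dir -61.051269660685655 0.047818804938721655
tub [0.47620798 0.31352945 0.088     ]
tub [0.47972687 0.32276513 0.004     ]
```

View pics/ov.png

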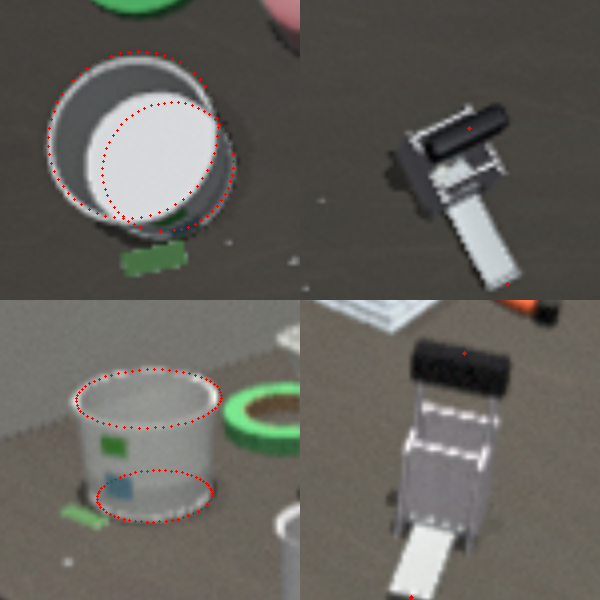

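The overlay agrees with both views to about 3 mm: the tub is at about (0.475, 0.317), and the cup is at (0.428, -0.321) with yaw about -152.5°. The grasp line is at 27.5° and the tool y axis is at 74.4°, so I need to turn -46.9° about z. I'm travelling along an arc.

arm_command(steps=[{"slide":[0.04,-0.029,0.012],"rot":[0,0,-6],"grip":1},{"slide":[0.04,-0.029,0.012],"rot":[0,0,-6],"grip":1},{"slide":[0.04,-0.029,0.012],"rot":[0,0,-6],"grip":1},{"slide":[0.04,-0.029,0.012],"rot":[0,0,-6],"grip":1},{"slide":[0.04,-0.029,0.012],"rot":[0,0,-6],"grip":1},{"slide":[0.04,-0.029,0.012],"rot":[0,0,-6],"grip":1},{"slide":[0.04,-0.029,0.012],"rot":[0,0,-6],"grip":1},{"slide":[0.02,-0.045,0],"rot":[0,0,-4.9],"grip":1}])

```text
time: 1.8
ee_pos: [0.4701, 0.3532, 0.3071]
eef_rot: [0.52, 0.854, 0.001, 0.0]
ft_force: [1.6, -0.4, 0.4]
width: 0.0871
grip_force: 0.0
```

arm_command(steps=[{"slide":[0.015,-0.05,0],"rot":[0,0,0],"grip":1},{"slide":[0.015,-0.05,0],"rot":[0,0,0],"grip":1},{"slide":[0.01,-0.05,0],"rot":[0,0,0],"grip":1},{"slide":[0.01,-0.05,0],"rot":[0,0,0],"grip":1},{"slide":[0,-0.05,0],"rot":[0,0,0],"grip":1},{"slide":[0,-0.05,0],"rot":[0,0,0],"grip":1},{"slide":[-0.01,-0.05,0],"rot":[0,0,0],"grip":1},{"slide":[-0.01,-0.05,0],"rot":[0,0,0],"grip":1}])

```text
time: 2.8
ee_pos: [0.4979, -0.0478, 0.3067]
eef_rot: [0.519, 0.855, 0.0, 0.0]
ft_force: [0.4, -0.3, 0.4]
width: 0.0866
grip_force: 0.0
```

arm_command(steps=[{"slide":[-0.01,-0.046,0],"rot":[0,0,0],"grip":1},{"slide":[-0.012,-0.046,0],"rot":[0,0,0],"grip":1},{"slide":[-0.012,-0.046,-0.02],"rot":[0,0,0],"grip":1},{"slide":[-0.012,-0.046,-0.03],"rot":[0,0,0],"grip":1},{"slide":[-0.012,-0.046,-0.04],"rot":[0,0,0],"grip":1},{"slide":[-0.012,-0.043,-0.027],"rot":[0,0,0],"grip":1},{"slide":[0,0,0],"rot":[0,0,0],"grip":1},{"slide":[0,0,0],"rot":[0,0,0],"grip":1}])

```text
time: 3.8
ee_pos: [0.4288, -0.3187, 0.1899]
eef_rot: [0.519, 0.855, 0.0, 0.0]
ft_force: [0.1, -0.1, 0.4]
width: 0.0869
grip_force: 0.0
```

```bash
python3 - <<'E'
from h import *
s=sensors.read_state();print(s["ee_pos"])
p=eyes.camera("top");q=eyes.camera("scene")
a=cv2.resize(p["pixels"][170:245,330:405],None,fx=5,fy=5,interpolation=cv2.INTER_CUBIC)
b=cv2.resize(q["pixels"][210:310,310:410],(375,375),interpolation=cv2.INTER_CUBIC)
cv2.imwrite("pics/c.png",np.hstack([a,b])[:,:,::-1])
E
```

```text
[ 0.42881758 -0.31867455  0.18986078]
```

View pics/c.png

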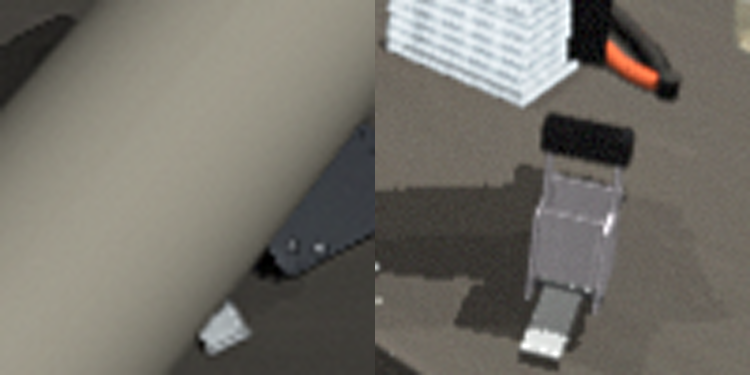

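The top view of the grip is blocked by the arm. In the scene crop the cup stands undisturbed, with the bar near (367,247). I'm going down to grasp it.

arm_command(steps=[{"slide":[0,-0.001,-0.025],"rot":[0,0,0],"grip":1},{"slide":[0,-0.001,-0.025],"rot":[0,0,0],"grip":1},{"slide":[0,0,-0.02],"rot":[0,0,0],"grip":1},{"slide":[0,0,-0.015],"rot":[0,0,0],"grip":1},{"slide":[0,0,-0.01],"rot":[0,0,0],"grip":1},{"slide":[0,0,-0.006],"rot":[0,0,0],"grip":1},{"slide":[0,0,0],"rot":[0,0,0],"grip":1},{"slide":[0,0,0],"rot":[0,0,0],"grip":0.6}])

```text
time: 4.9
ee_pos: [0.4286, -0.3213, 0.0891]
eef_rot: [0.519, 0.855, 0.0, 0.0]
ft_force: [-0.0, -0.2, 0.3]
width: 0.083
grip_force: 0.0
```

arm_command(newtons=30, steps=[{"slide":[0,0,0],"grip":0.5},{"slide":[0,0,0],"grip":0.4},{"slide":[0,0,0],"grip":0.3},{"slide":[0,0,0],"grip":0.2},{"slide":[0,0,0],"grip":0.1},{"slide":[0,0,0],"grip":0},{"slide":[0,0,0],"grip":0},{"slide":[0,0,0],"grip":0}])

```text
schema error: expected keys rot, slide, grip
```

arm_command(newtons=30, steps=[{"slide":[0,0,0],"rot":[0,0,0],"grip":0.5},{"slide":[0,0,0],"rot":[0,0,0],"grip":0.4},{"slide":[0,0,0],"rot":[0,0,0],"grip":0.3},{"slide":[0,0,0],"rot":[0,0,0],"grip":0.2},{"slide":[0,0,0],"rot":[0,0,0],"grip":0.1},{"slide":[0,0,0],"rot":[0,0,0],"grip":0},{"slide":[0,0,0],"rot":[0,0,0],"grip":0},{"slide":[0,0,0],"rot":[0,0,0],"grip":0}])

```text
time: 5.9
ee_pos: [0.4283, -0.3211, 0.0885]
eef_rot: [0.519, 0.855, 0.0, -0.0]
ft_force: [-0.5, -0.6, -0.5]
width: 0.0159
grip_force: 29.9
```

The width is 16 mm, so the bar is held. I'm lifting smoothly and carrying it back along the arc.

arm_command(steps=[{"slide":[0,0,0.01],"rot":[0,0,0],"grip":0},{"slide":[0,0,0.02],"rot":[0,0,0],"grip":0},{"slide":[0,0,0.03],"rot":[0,0,0],"grip":0},{"slide":[0,0,0.04],"rot":[0,0,0],"grip":0},{"slide":[0,0,0.04],"rot":[0,0,0],"grip":0},{"slide":[0,0,0.035],"rot":[0,0,0],"grip":0},{"slide":[0.005,0.01,0.025],"rot":[0,0,0],"grip":0},{"slide":[0.01,0.02,0.011],"rot":[0,0,0],"grip":0}])

```text
time: 6.9
ee_pos: [0.4431, -0.292, 0.3017]
eef_rot: [0.52, 0.854, 0.0, 0.001]
ft_force: [0.2, 1.1, -2.3]
width: 0.0161
grip_force: 29.9
```

arm_command(steps=[{"slide":[0.01,0.03,0],"rot":[0,0,0],"grip":0},{"slide":[0.01,0.035,0],"rot":[0,0,0],"grip":0},{"slide":[0.01,0.04,0],"rot":[0,0,0],"grip":0},{"slide":[0.01,0.04,0],"rot":[0,0,0],"grip":0},{"slide":[0.01,0.04,0],"rot":[0,0,0],"grip":0},{"slide":[0.005,0.04,0],"rot":[0,0,0],"grip":0},{"slide":[0.005,0.04,0],"rot":[0,0,0],"grip":0},{"slide":[0,0.04,0],"rot":[0,0,0],"grip":0}])

```text
time: 7.9
ee_pos: [0.5033, 0.0149, 0.3001]
eef_rot: [0.519, 0.855, 0.0, 0.0]
ft_force: [0.0, -0.0, -2.0]
width: 0.0162
grip_force: 29.9
```

arm_command(steps=[{"slide":[0,0.04,0],"rot":[0,0,0],"grip":0},{"slide":[0,0.04,0],"rot":[0,0,0],"grip":0},{"slide":[-0.005,0.04,0],"rot":[0,0,0],"grip":0},{"slide":[-0.005,0.04,0],"rot":[0,0,0],"grip":0},{"slide":[-0.005,0.04,0],"rot":[0,0,0],"grip":0},{"slide":[-0.005,0.04,0],"rot":[0,0,0],"grip":0},{"slide":[-0.005,0.035,0],"rot":[0,0,0],"grip":0},{"slide":[-0.003,0.02,0],"rot":[0,0,0],"grip":0}])

```text
time: 8.9
ee_pos: [0.4747, 0.3104, 0.2997]
eef_rot: [0.518, 0.855, -0.0, 0.0]
ft_force: [0.0, 0.1, -1.7]
width: 0.0159
grip_force: 29.9
```

arm_command(steps=[{"slide":[0,0.006,-0.01],"rot":[0,0,0],"grip":0},{"slide":[0,0,-0.02],"rot":[0,0,0],"grip":0},{"slide":[0,0,-0.025],"rot":[0,0,0],"grip":0},{"slide":[0,0,-0.025],"rot":[0,0,0],"grip":0},{"slide":[0,0,-0.02],"rot":[0,0,0],"grip":0},{"slide":[0,0,-0.01],"rot":[0,0,0],"grip":0},{"slide":[0,0,0],"rot":[0,0,0],"grip":0},{"slide":[0,0,0],"rot":[0,0,0],"grip":0}])

```text
time: 9.9
ee_pos: [0.4759, 0.3148, 0.1905]
eef_rot: [0.519, 0.855, 0.001, 0.0]
ft_force: [-0.4, -0.8, -0.2]
width: 0.0154
grip_force: 29.9
```

```bash
python3 - <<'E'
from h import *
s=sensors.read_state();print(s["ee_pos"],s["ft_force"])
p=eyes.camera("top");q=eyes.camera("scene")
a=cv2.resize(p["pixels"][145:220,92:167],None,fx=5,fy=5,interpolation=cv2.INTER_CUBIC)
b=cv2.resize(q["pixels"][120:210,170:260],(375,375),interpolation=cv2.INTER_CUBIC)
cv2.imwrite("pics/d.png",np.hstack([a,b])[:,:,::-1])
E
```

```text
[0.47592134 0.31482436 0.19045157] [-0.36561583 -0.76249145 -0.23302002]
```

View pics/d.png

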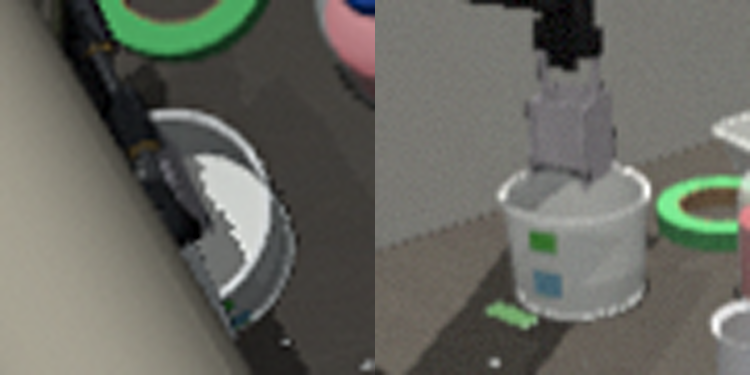

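The scene crop shows the cup above the tub, bottom edge near (570,175) in the crop. In the top crop the tab shows at about (215,260), but I can't make it out in the scene view. I'll overlay the expected tab outline and re-read the force.

```bash
python3 - <<'E'
from h import *
p=eyes.camera("top");q=eyes.camera("scene")
s=sensors.read_state();e=s["ee_pos"];print(e,s["ft_force"],s["torque"])
a=np.radians(-152.5);R=np.array([[np.cos(a),-np.sin(a),0],[np.sin(a),np.cos(a),0],[0,0,1]])
o=np.array([e[0],e[1],e[2]-.089])
out=[]
for c,(x0,y0,x1,y1) in((p,(112,170,162,220)),(q,(185,135,245,195))):
    k=375/(x1-x0)
    im=cv2.resize(c["pixels"][y0:y1,x0:x1,::-1],(375,375),interpolation=cv2.INTER_CUBIC)
    im2=im.copy()
    for X in([89,12,11],[89,-12,11],[30,12,11],[30,-12,11],[30,21.5,0],[30,-21.5,0],[21,23,64],[21,-23,64]):
        u=proj(c,o+R@np.array(X)/1e3);cv2.circle(im2,tuple(np.int32((u-[x0,y0]+.5)*k)),3,(0,0,255),-1)
    for t in np.linspace(0,6.28,40):
        u=proj(c,[.475+.0575*np.cos(t),.317+.0575*np.sin(t),.088]);cv2.circle(im2,tuple(np.int32((u-[x0,y0]+.5)*k)),1,(0,255,0),-1)
    out.append(im2 if c is p else np.hstack([im,im2])[:, :])
cv2.imwrite("pics/e.png",cv2.resize(np.hstack(out),(800,267)))
E
```

```text
[0.47565026 0.31506161 0.19016898] [-0.15804738  0.00731738 -2.30973428] [-0.08346932 -0.03068744 -0.00423891]
```

View pics/e.png

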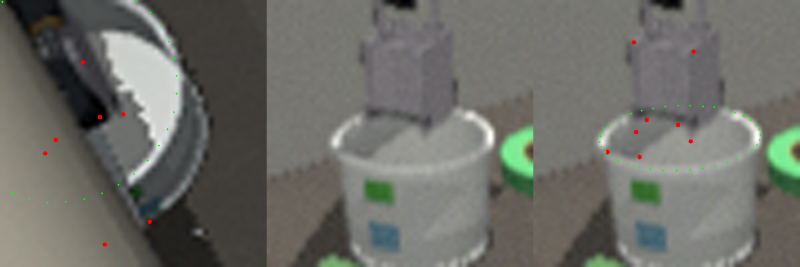

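The shaded tab appears as the grey quadrilateral just where predicted, over the rim. The force is a steady -2.3 N, so there's no contact yet. I'm pressing down.

arm_command(steps=[{"slide":[0,0.002,-0.007],"rot":[0,0,0],"grip":0},{"slide":[0,0,-0.007],"rot":[0,0,0],"grip":0},{"slide":[0,0,-0.006],"rot":[0,0,0],"grip":0},{"slide":[0,0,-0.006],"rot":[0,0,0],"grip":0},{"slide":[0,0,-0.006],"rot":[0,0,0],"grip":0},{"slide":[0,0,-0.006],"rot":[0,0,0],"grip":0},{"slide":[0,0,-0.004],"rot":[0,0,0],"grip":0},{"slide":[0,0,0],"rot":[0,0,0],"grip":0}])

```text
time: 11.1
ee_pos: [0.4754, 0.3169, 0.1474]
eef_rot: [0.519, 0.855, -0.0, 0.0]
ft_force: [-0.0, 0.5, -2.3]
width: 0.0154
grip_force: 29.9
```

arm_command(steps=[{"slide":[0,0,-0.003],"rot":[0,0,0],"grip":0},{"slide":[0,0,-0.003],"rot":[0,0,0],"grip":0},{"slide":[0,0,0],"rot":[0,0,0],"grip":0},{"slide":[0,0,0],"rot":[0,0,0],"grip":0},{"slide":[0,0,0],"rot":[0,0,0],"grip":0},{"slide":[0,0,0],"rot":[0,0,0],"grip":0},{"slide":[0,0,0],"rot":[0,0,0],"grip":0},{"slide":[0,0,0],"rot":[0,0,0],"grip":0}])

```text
time: 12.1
ee_pos: [0.4754, 0.3169, 0.1416]
eef_rot: [0.519, 0.855, 0.0, 0.0]
ft_force: [0.2, 0.3, -1.1]
width: 0.0158
grip_force: 29.9
```

arm_command(steps=[{"slide":[0,0,-0.002],"rot":[0,0,0],"grip":0},{"slide":[0,0,-0.002],"rot":[0,0,0],"grip":0},{"slide":[0,0,0],"rot":[0,0,0],"grip":0},{"slide":[0,0,0],"rot":[0,0,0],"grip":0},{"slide":[0,0,0],"rot":[0,0,0],"grip":0},{"slide":[0,0,0],"rot":[0,0,0],"grip":0},{"slide":[0,0,0],"rot":[0,0,0],"grip":0},{"slide":[0,0,0],"rot":[0,0,0],"grip":0}])

```text
time: 13.1
ee_pos: [0.4754, 0.3169, 0.1376]
eef_rot: [0.519, 0.855, 0.0, -0.0]
ft_force: [0.0, -0.1, 0.4]
width: 0.0151
grip_force: 29.9
```

```bash
python3 - <<'E'
from h import *
for i in range(4):
    p=eyes.camera("scene");print(np.round(sensors.read_state()["ft_force"],2))
for n in("bar","flap","tub"):print(n,[(np.round(d["bbox"],0).tolist(),round(d["conf"],2)) for d in eyes.look_for(n,p)][:3])
E
```

```text
[ 0.42 -0.61 -1.81]
[-0.07  0.8  -0.34]
[ 0.08  0.47 -0.64]
[ 1.07  0.59 -1.68]
bar []
flap []
tub [([200.0, 163.0, 238.0, 197.0], 0.56)]
```

Fully pressed, about 30 mm below first touch. I'm lifting straight out and carrying the cup back towards its original spot.

arm_command(steps=[{"slide":[0,0,0.006],"rot":[0,0,0],"grip":0},{"slide":[0,0,0.01],"rot":[0,0,0],"grip":0},{"slide":[0,0,0.015],"rot":[0,0,0],"grip":0},{"slide":[0,0,0.025],"rot":[0,0,0],"grip":0},{"slide":[0,0,0.03],"rot":[0,0,0],"grip":0},{"slide":[0,0,0.035],"rot":[0,0,0],"grip":0},{"slide":[0,0,0.03],"rot":[0,0,0],"grip":0},{"slide":[0,0,0.011],"rot":[0,0,0],"grip":0}])

```text
time: 14.45
ee_pos: [0.4758, 0.3172, 0.3022]
eef_rot: [0.519, 0.855, 0.002, 0.0]
ft_force: [0.3, 0.4, -1.1]
width: 0.0153
grip_force: 29.9
```

arm_command(steps=[{"slide":[0.003,-0.02,0],"rot":[0,0,0],"grip":0},{"slide":[0.005,-0.035,0],"rot":[0,0,0],"grip":0},{"slide":[0.005,-0.04,0],"rot":[0,0,0],"grip":0},{"slide":[0.005,-0.04,0],"rot":[0,0,0],"grip":0},{"slide":[0.005,-0.04,0],"rot":[0,0,0],"grip":0},{"slide":[0.005,-0.04,0],"rot":[0,0,0],"grip":0},{"slide":[0,-0.04,0],"rot":[0,0,0],"grip":0},{"slide":[0,-0.04,0],"rot":[0,0,0],"grip":0}])

```text
time: 15.45
ee_pos: [0.5023, 0.0192, 0.2983]
eef_rot: [0.52, 0.854, -0.001, -0.001]
ft_force: [0.5, 1.0, -1.6]
width: 0.0159
grip_force: 29.9
```

```bash
python3 - <<'E'
from h import *
p=eyes.camera("top");q=eyes.camera("scene");s=sensors.read_state();print(s["ee_pos"],s["width"],s["ft_force"])
a=cv2.resize(p["pixels"][160:220,97:157],(375,375),interpolation=cv2.INTER_CUBIC)
b=cv2.resize(q["pixels"][140:240,180:280],(375,375),interpolation=cv2.INTER_CUBIC)
cv2.imwrite("pics/f.png",np.hstack([a,b])[:,:,::-1])
for c in(p,q):print([(np.round(d["bbox"],0).tolist(),round(d["conf"],2)) for d in eyes.look_for("bar",c)][:3])
E
```

```text
[0.50246352 0.01548623 0.29873729] 0.015482385582071892 [-0.45139267  0.48192351 -1.82610414]
[]
[]
```

View pics/f.png

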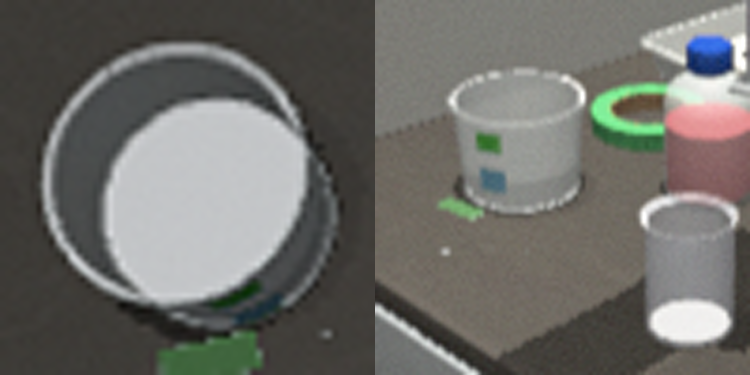

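The tub stands unmoved, but a white bar on the white floor can't be made out by eye. I'll compare with the initial image numerically.

```bash
python3 - <<'E'
from h import *
P=np.mean([eyes.camera("top")["pixels"].astype(float) for _ in range(4)],0)
A=cv2.imread("pics/top0.png")[:,:,::-1].astype(float)
d=(P-A).mean(2)[174:212,112:150]
print(np.round(d[::1,::1]).astype(int).tolist().__repr__().replace("], [","\n"))
E
```

```text
[[-10, -8, -9, -8, -8, -9, -8, -9, -8, -7, -7, -9, -10, -6, -8, -8, -8, -8, -7, -8, -9, -7, -9, -8, -9, -6, -7, -10, -15, -18, -12, -5, -6, -6, -7, -6, -6, -7
-8, -8, -8, -9, -7, -10, -9, -6, -8, -8, -8, -8, -9, -9, -7, -8, -7, -8, -8, -9, -9, -11, -8, -8, -6, -8, -7, -6, -10, -19, -19, -7, -6, -8, -8, -8, -6, -6
-8, -8, -8, -9, -8, -7, -7, -8, -8, -9, -8, -7, -8, -11, -14, -14, -18, -18, -16, -18, -20, -17, -19, -16, -15, -10, -7, -7, -7, -11, -19, -11, -5, -5, -8, -7, -7, -7
-8, -10, -9, -8, -9, -9, -10, -10, -8, -9, -8, -9, -17, -17, -20, -18, -21, -20, -20, -19, -21, -20, -21, -20, -19, -18, -16, -9, -7, -7, -15, -17, -13, -5, -7, -6, -7, -6
-7, -10, -10, -9, -7, -9, -10, -8, -7, -10, -15, -19, -20, -19, -19, -19, -20, -20, -20, -19, -21, -20, -19, -19, -20, -20, -19, -20, -17, -8, -11, -18, -11, -6, -6, -7, -8, -8
-8, -10, -8, -8, -9, -8, -6, -7, -11, -16, -20, -21, -19, -20, -20, -20, -20, -20, -21, -20, -19, -20, -19, -20, -20, -20, -19, -19, -19, -18, -11, -13, -18, -6, -4, -9, -5, -6
-8, -9, -9, -7, -7, -8, -7, -11, -17, -19, -20, -21, -19, -18, -20, -20, -19, -19, -19, -20,
[... 4896 characters left out ...]
 -7, -5, -7, -4, -3, -8, -9, -8, -6, -5, -6, -12, -11, -5, -8, -5, -6, -6
-9, -6, -8, -5, -3, -5, -7, -8, -12, -12, -15, -17, -16, -16, -12, -12, -10, -7, -5, -5, -4, -5, -4, -7, -8, -6, -5, -5, -5, -5, -12, -12, -6, -6, -6, -5, -7, -8
-5, -8, -6, -7, -5, -6, -5, -2, -2, -5, -8, -8, -8, -8, -8, -10, -8, -7, -7, -7, -5, -7, -7, -9, -7, -8, -4, -5, -5, -8, -9, -7, -7, -8, -6, -6, -6, -7
-9, -6, -7, -7, -8, -6, -3, -2, -4, -5, -6, -6, -9, -14, -10, -8, -7, -7, -6, -8, -7, -7, -6, -4, -4, -5, -4, -7, -6, -6, -5, -6, -7, -8, -7, -6, -7, -8
-6, -7, -5, -7, -7, -7, -5, -6, -5, -5, -5, -3, -5, -6, -8, -11, -12, -10, -11, -10, -10, -12, -9, -6, -6, -5, -5, -5, -3, -8, -8, -8, -6, -8, -7, -8, -8, -7]]
```

The tub floor is uniform wherever it can be seen, but about 24 mm on its near side is hidden behind the rim. I'll set the cup down at its old place and look into it.

arm_command(steps=[{"slide":[-0.005,-0.045,0],"rot":[0,0,0],"grip":0},{"slide":[-0.01,-0.045,0],"rot":[0,0,0],"grip":0},{"slide":[-0.01,-0.045,0],"rot":[0,0,0],"grip":0},{"slide":[-0.01,-0.045,0],"rot":[0,0,0],"grip":0},{"slide":[-0.01,-0.045,0],"rot":[0,0,0],"grip":0},{"slide":[-0.01,-0.045,-0.01],"rot":[0,0,0],"grip":0},{"slide":[-0.01,-0.04,-0.02],"rot":[0,0,0],"grip":0},{"slide":[-0.01,-0.026,-0.03],"rot":[0,0,0],"grip":0}])

```text
time: 16.85
ee_pos: [0.4284, -0.3156, 0.2394]
eef_rot: [0.519, 0.855, -0.0, 0.001]
ft_force: [0.2, 0.5, -1.9]
width: 0.0157
grip_force: 29.9
```

arm_command(steps=[{"slide":[0,0,-0.035],"rot":[0,0,0],"grip":0},{"slide":[0,0,-0.035],"rot":[0,0,0],"grip":0},{"slide":[0,0,-0.03],"rot":[0,0,0],"grip":0},{"slide":[0,0,-0.02],"rot":[0,0,0],"grip":0},{"slide":[0,0,-0.012],"rot":[0,0,0],"grip":0},{"slide":[0,0,-0.007],"rot":[0,0,0],"grip":0},{"slide":[0,0,-0.005],"rot":[0,0,0],"grip":0},{"slide":[0,0,0],"rot":[0,0,0],"grip":0}])

```text
time: 17.85
ee_pos: [0.4285, -0.3141, 0.0957]
eef_rot: [0.519, 0.855, 0.0, 0.0]
ft_force: [0.5, 0.2, -1.6]
width: 0.0157
grip_force: 29.9
```

arm_command(steps=[{"slide":[0,0,-0.004],"rot":[0,0,0],"grip":0},{"slide":[0,0,-0.003],"rot":[0,0,0],"grip":0},{"slide":[0,0,0],"rot":[0,0,0],"grip":0},{"slide":[0,0,0],"rot":[0,0,0],"grip":0.25},{"slide":[0,0,0],"rot":[0,0,0],"grip":0.5},{"slide":[0,0,0],"rot":[0,0,0],"grip":0.8},{"slide":[0,0,0],"rot":[0,0,0],"grip":1},{"slide":[0,0,0],"rot":[0,0,0],"grip":1}])

```text
time: 18.85
ee_pos: [0.4284, -0.3141, 0.0886]
eef_rot: [0.519, 0.855, 0.0, 0.0]
ft_force: [0.2, 0.0, 0.0]
width: 0.0535
grip_force: 0.0
```

arm_command(steps=[{"slide":[0,0,0.02],"rot":[0,0,0],"grip":1},{"slide":[0,0,0.04],"rot":[0,0,0],"grip":1},{"slide":[0,0,0.05],"rot":[0,0,0],"grip":1},{"slide":[0,0,0.05],"rot":[0,0,0],"grip":1},{"slide":[0.01,0.05,0.03],"rot":[0,0,0],"grip":1},{"slide":[0.01,0.055,0.02],"rot":[0,0,0],"grip":1},{"slide":[0.01,0.055,0],"rot":[0,0,0],"grip":1},{"slide":[0.01,0.055,0],"rot":[0,0,0],"grip":1}])

```text
time: 19.85
ee_pos: [0.4685, -0.0973, 0.2991]
eef_rot: [0.519, 0.855, 0.001, 0.0]
ft_force: [1.1, 0.1, 0.0]
width: 0.0872
grip_force: 0.0
```

```bash
python3 - <<'E'
from h import *
p=eyes.camera("top");q=eyes.camera("scene");print(sensors.read_state()["ee_pos"])
A=cv2.imread("pics/top0.png")[:,:,::-1]
S=cv2.imread("pics/scene0.png")[:,:,::-1]
f=lambda i,x,y,w:cv2.resize(i[y:y+w,x:x+w],(300,300),interpolation=cv2.INTER_CUBIC)
g=lambda r:np.hstack(r)
cv2.imwrite("pics/g.png",g([np.vstack([f(A,345,188,35),f(p["pixels"],345,188,35)]),np.vstack([f(S,335,235,75),f(q["pixels"],335,235,75)])])[:,:,::-1])
E
```

```text
[ 0.46925239 -0.09266581  0.29831969]
```

View pics/g.png

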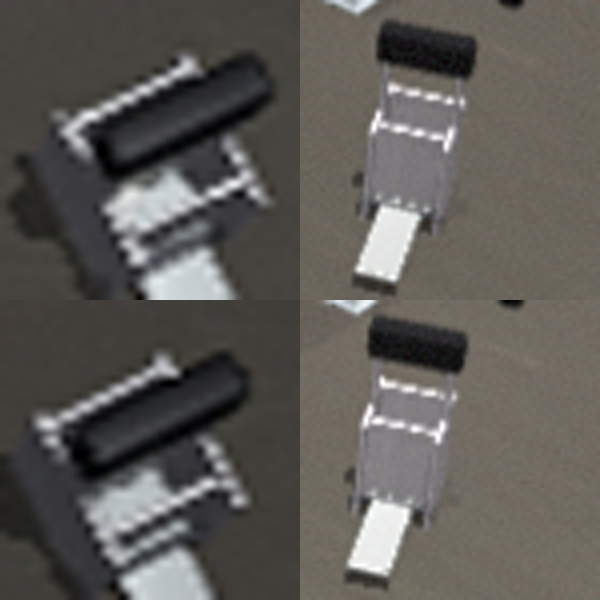

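The cup stands upright and shut, and its plate's bright patch in the lower-left panel looks cleaner than before; the small mark at (150,183) is gone. I'll check numerically by aligning the before and after patches.

```bash
python3 - <<'E'
from h import *
P=np.mean([eyes.camera("top")["pixels"].astype(float).mean(2) for _ in range(4)],0).astype(np.float32)
A=cv2.imread("pics/top0.png").astype(np.float32).mean(2)
a=A[190:245,345:385];b=P[190:245,345:385]
M=np.eye(2,3,dtype=np.float32);M[0,2]=-2.9
cc,M=cv2.findTransformECC(a,b,M,cv2.MOTION_EUCLIDEAN,(3,200,1e-6))
w=cv2.warpAffine(b,M,(40,55),flags=cv2.INTER_LINEAR|cv2.WARP_INVERSE_MAP)
print(cc,M.round(3).tolist())
np.set_printoptions(linewidth=200)
print(a[14:30,10:28].astype(int));print(w[14:30,10:28].astype(int))
E
```

```text
0.9931817041030644 [[1.0, 0.009999999776482582, -2.740000009536743], [-0.009999999776482582, 1.0, 0.16500000655651093]]
[[ 55  11  21  48  61  65  70  74  64  39  17   8   8  25  56  56 132 108]
 [115   0   8  48  72  78  66  42  16  11   8  27  54  64  62  57 122 133]
 [ 94  22   6  34  50  41  15   8  12  41  61  62  63  62  62  57  39 196]
 [ 59  47   3   9   9   9  21  40  76 102  92  66  59  61  61  60  53  85]
 [ 63  53  22  11  22  53  90  97  94 163 153  70  45  60  57  56  74  84]
 [ 60  59  57  53 106 132 111  95 159 192 204 159  76  54  76  97 197 233]
 [ 60  59  61  94 186 220 191 195 209 207 207 210 152  86 193 235 143  42]
 [ 60  62 101 174 218 210 201 208 204 202 208 186 207 186  92  51  57  56]
 [ 60  54 166 199 197 200 189 204 206 188 202 181  91  51  66  62  58  60]
 [ 61  59  55 155 210 205 205 192 201 182  94  47  68  72  65  59  60  60]
 [ 62  59  54 166 179 152 203 185  95  47  69  71 113 128  82  46  55  61]
 [ 60  61  57  50 105 140  97  46  63  70 115 127 112  92  56  35  53  65]
 [ 63  59  57  52 169 182  96  71  75 104  90  75  76  86  62  50  65  65]
 [ 61
[... 721 characters left out ...]
131 133 183 178 109  64]
 [ 52  71 108 131 160 182 188 191 189 189 182 176 193 179 113  66  57  51]
 [ 55  58 101 161 182 188 191 190 180 175 193 177 106  62  59  54  54  54]
 [ 55  52  98 164 175 180 183 176 192 179 105  63  68  74  63  51  52  55]
 [ 57  54  50  95 162 181 194 181 112  63  67  88 135 155  98  50  48  55]
 [ 56  55  51 101 168 154  91  56  64  92 141 162 127  86  70  57  54  57]
 [ 56  56  53  48  91 134 102  75 118 158 125  81  75  69  45  40  53  60]
 [ 57  56  55  51 103 164 168 163 120  76  72  91 137 157 107  63  57  60]
 [ 53  56  56  54  46 104 154 103  72  93 141 180 191 194 164  93  58  60]
 [ 45  53  56  55  54  50  59  92 145 188 197 194 191 190 174 122  71  58]]
```

The mottled bright spot in the cup (values about 220) is gone and its plate now reads a uniform 190 or so, which suggests the bar is out. I'll check that nothing new lies on the table, and look for faint traces on the tub's visible surfaces.

```bash
python3 - <<'E'
from h import *
np.set_printoptions(linewidth=220)
for n in("top","scene"):
    P=np.mean([eyes.camera(n)["pixels"].astype(float) for _ in range(4)],0).mean(2)
    A=cv2.imread(f"pics/{n}0.png").astype(float).mean(2)
    m=(A>30)&(A<230);g=np.median(P[m]/A[m]);D=P/g-A
    r,sc,st,ce=(lambda x:x)(cv2.connectedComponentsWithStats((abs(D)>14).astype(np.uint8)))
    print(n,round(g,3),[s.tolist() for s in st[1:] if s[4]>=8])
    if n=="top":
        print("floor lvl",A[185:200,122:138].mean(),A[185:200,122:138].std(),(P[185:200,122:138]).std())
    x0,y0,x1,y1=(100,165,155,220) if n=="top" else(195,155,240,200)
    d=D[y0:y1,x0:x1];i=np.argwhere(abs(d)>7);print([(int(b+x0),int(a+y0),int(d[a,b])) for a,b in i][:60])
E
```

```text
top 0.925 [[0, 63, 317, 357, 38470], [246, 115, 2, 11, 15], [312, 175, 4, 4, 11], [308, 180, 12, 8, 29], [344, 194, 37, 48, 622], [186, 312, 11, 1, 11]]
floor lvl 216.55833333333334 0.5910795208768447 0.3241017679965941
[]
scene 1.056 [[27, 0, 37, 62, 785], [60, 0, 3, 10, 26], [49, 0, 118, 268, 17309], [113, 0, 6, 15, 39], [118, 0, 2, 8, 9], [285, 0, 61, 148, 4556], [67, 125, 2, 7, 10], [228, 216, 93, 46, 1976], [346, 238, 34, 71, 652], [140, 264, 85, 64, 1784], [92, 276, 3, 7, 12], [369, 280, 4, 12, 22], [135, 285, 12, 7, 29], [100, 287, 12, 6, 33], [88, 291, 10, 14, 69], [165, 291, 5, 8, 27], [94, 303, 6, 6, 22], [106, 313, 6, 4, 18]]
[(235, 165, -11)]
```

```bash
python3 - <<'E'
from h import *
np.set_printoptions(linewidth=220)
p=eyes.camera("top");P=p["pixels"].astype(int);A=cv2.imread("pics/top0.png")[:,:,::-1].astype(int)
print((P[203:222,351:372].mean(2)/.925).astype(int));print(A[203:222,354:375].mean(2).astype(int))
print("R-B after");print((P[207:216,353:366,0]-P[207:216,353:366,2]));print("before");print((A[207:216,356:369,0]-A[207:216,356:369,2]))
E
```

```text
[[122  60  54  28  42  48  50  55  63  66  74  66  43  21   6   3  23  58  70  67  67]
 [185  36  23  10  45  60  64  69  76  69  44  22   8   4  28  54  60 125 132  86  63]
 [103 108  18   1  18  51  78  72  45  23  10   7  25  52  64  60  61  45 193 160  62]
 [ 92 100  24   2  20  54  54  25  10  12  38  70  70  61  60  63  59  56 116 130  90]
 [ 58  61  54  22   2  10   9  12  37  76  99 104  82  56  59  60  61  55  37 189 155]
 [ 58  61  53  27  10  11  39  76  93  93 158 200 148  62  58  56  54  73  91  94 124]
 [ 59  61  61  56  47  72  97 101  97 156 194 203 167  90  53  74  92 190 236 150 190]
 [ 60  60  59  65  75  88 156 197 203 208 206 206 210 173 114 188 234 156  53  50  63]
 [ 62  61  52 108 130 154 194 200 206 205 203 206 185 198 229 161  58  56  58  56  51]
 [ 59  61  58  68 152 194 199 208 205 206 184 193 224 160  57  60  59  57  59  59  55]
 [ 61  61  59  53 163 197 182 209 187 193 224 163  59  61  82  81  56  55  60  60  65]
 [ 61  61  61  57  52 155 197 196 224 170  68  61  82 115 187 160  59  46  56  63  64]
 [ 63  61  60  60  52 162 202 133  67  55  77 120 186 17
[... 2516 characters left out ...]
12 -10  -9  -9  -5  -5  -3  -3]
 [ -4  -4  -4  -5  -8 -11 -10  -5  -4  -4  -4  -5  -5]
 [ -2  -4  -4  -8  -9  -6  -4  -5  -4  -3  -5  -7 -10]
 [ -3  -2  -3  -3  -5  -4  -4  -3  -5  -7  -9  -9  -8]]
before
[[ -3  -3   1  -3  -1  -1  -4  -5  -5  -5  -3  -4  -2]
 [ -4   0  -1  -2   1  -1  -2  -6  -9  -8  -4  -3  -4]
 [ -3  -2  -2   0   1   0  -4  -9 -10 -11  -8  -4  -5]
 [ -4  -5  -1   0   1  -5 -12 -11 -11 -11 -10  -8  -4]
 [ -5  -5   0  -3  -2  -6 -13 -12 -12 -11 -10  -6  -5]
 [ -5  -4  -5  -5  -3  -8 -11 -11 -10  -5  -4  -4  -4]
 [ -3  -3  -5  -2  -4 -11 -11  -6  -4  -3  -4  -5  -4]
 [ -4  -4  -3  -5  -7  -6  -4  -2  -4  -4  -4  -5  -9]
 [ -5  -4  -3  -4  -4  -2  -3  -5  -5  -6  -8 -10 -10]]
```

Before, a neutral white patch (R-B about 0) was visible in the cup; now only the bluish plate shows. I'll compute how much of the cup's bottom the top camera actually sees.

```bash
python3 - <<'E'
from h import *
p=eyes.camera("top");C=np.array(p["pose"])[:3,3]
def vis(o,yaw,z=.016):
    a=np.radians(yaw);R=np.array([[np.cos(a),-np.sin(a),0],[np.sin(a),np.cos(a),0],[0,0,1]])
    c=R.T@(C-np.array([*o,0]))*1e3;out=[]
    for y in range(20,-21,-4):
        row=""
        for x in range(-20,21,4):
            P=np.array([x,y,z*1e3]);ok=1
            for h in np.linspace(z*1e3,120,80):
                q=P+(c-P)*(h-P[2])/(c[2]-P[2])
                if h<64 and(abs(q[0])>20 or abs(q[1])>22):ok=0
                if h>96 and abs(q[0])<8 and abs(q[1])<28:ok=0
            row+="o" if ok else "."
        out.append(row)
    return out
print("cols x -20..20 (tab side right), rows y 20..-20");print(*vis((.428,-.315),-152.5),sep="\n")
a=np.radians(-152.5);R=np.array([[np.cos(a),-np.sin(a)],[np.sin(a),np.cos(a)]])
for uv in((356+2,207+3),(356+6,207+4)):print((R.T@(at(p,uv,.016)[:2]-[.428,-.321])*1e3).round())
E
```

```text
cols x -20..20 (tab side right), rows y 20..-20
.....oooo..
.....oooo..
.....oooo..
.....oooo..
.....oooo..
.....oooo..
.....oooo..
o....oooo..
...........
...........
...........
[ 0. -8.]
[8. 1.]
```

The far half of the plate (x<0) is hidden by the grip bar, so this isn't conclusive. Turning the cup about +60° in place would show that half. First I'll check the joint room.

```bash
python3 - <<'E'
from h import *
s=sensors.read_state();print(s["time"],np.round(s["joint_positions"],2),s["ee_pos"])
E
```

```text
20.65 [-0.56 -0.07  0.64  1.74  0.04  1.46  0.56] [ 0.46835816 -0.09920289  0.29856783]
```

arm_command(steps=[{"slide":[-0.01,-0.055,0],"rot":[0,0,0],"grip":1},{"slide":[-0.01,-0.055,0],"rot":[0,0,0],"grip":1},{"slide":[-0.01,-0.055,-0.02],"rot":[0,0,0],"grip":1},{"slide":[-0.01,-0.05,-0.03],"rot":[0,0,0],"grip":1},{"slide":[0,0,-0.05],"rot":[0,0,0],"grip":1},{"slide":[0,0,-0.05],"rot":[0,0,0],"grip":1},{"slide":[0,0,-0.035],"rot":[0,0,0],"grip":1},{"slide":[0,0,-0.025],"rot":[0,0,0],"grip":0.8}])

```text
time: 21.65
ee_pos: [0.4278, -0.3138, 0.0869]
eef_rot: [0.519, 0.855, -0.0, -0.001]
ft_force: [-0.3, 0.7, 0.6]
width: 0.0829
grip_force: 0.0
```

arm_command(steps=[{"slide":[0,0,0],"rot":[0,0,0],"grip":0.5},{"slide":[0,0,0],"rot":[0,0,0],"grip":0.3},{"slide":[0,0,0],"rot":[0,0,0],"grip":0.15},{"slide":[0,0,0],"rot":[0,0,0],"grip":0},{"slide":[0,0,0],"rot":[0,0,0],"grip":0},{"slide":[0,0,0],"rot":[0,0,0],"grip":0},{"slide":[0,0,0.015],"rot":[0,0,4],"grip":0},{"slide":[0,0,0.01],"rot":[0,0,8],"grip":0}])

```text
time: 22.65
ee_pos: [0.4282, -0.3141, 0.1138]
eef_rot: [0.425, 0.905, -0.0, -0.0]
ft_force: [-0.7, -0.3, -1.9]
width: 0.0161
grip_force: 30.0
```

arm_command(steps=[{"slide":[0,0,0],"rot":[0,0,9],"grip":0},{"slide":[0,0,0],"rot":[0,0,9],"grip":0},{"slide":[0,0,0],"rot":[0,0,9],"grip":0},{"slide":[0,0,-0.005],"rot":[0,0,9],"grip":0},{"slide":[0,0,-0.007],"rot":[0,0,8],"grip":0},{"slide":[0,0,-0.006],"rot":[0,0,4],"grip":0},{"slide":[0,0,-0.004],"rot":[0,0,0],"grip":0},{"slide":[0,0,-0.003],"rot":[0,0,0],"grip":0}])

```text
time: 23.65
ee_pos: [0.4316, -0.3155, 0.0931]
eef_rot: [0.022, 1.0, -0.0, 0.004]
ft_force: [-4.0, 8.0, 45.1]
width: 0.0157
grip_force: 30.0
```

arm_command(steps=[{"slide":[0,0,-0.0005],"rot":[0,0,0],"grip":0},{"slide":[0,0,0],"rot":[0,0,0],"grip":0.25},{"slide":[0,0,0],"rot":[0,0,0],"grip":0.5},{"slide":[0,0,0],"rot":[0,0,0],"grip":1},{"slide":[0,0,0],"rot":[0,0,0],"grip":1},{"slide":[0,0,0],"rot":[0,0,0],"grip":1},{"slide":[0,0,0.02],"rot":[0,0,0],"grip":1},{"slide":[0,0,0.04],"rot":[0,0,0],"grip":1}])

```text
time: 24.65
ee_pos: [0.4274, -0.3135, 0.1475]
eef_rot: [0.022, 1.0, 0.0, -0.002]
ft_force: [0.5, 0.1, 1.2]
width: 0.0738
grip_force: 0.0
```

arm_command(steps=[{"slide":[0,0,0.05],"rot":[0,0,0],"grip":1},{"slide":[0,0,0.05],"rot":[0,0,0],"grip":1},{"slide":[0.01,0.05,0.03],"rot":[0,0,0],"grip":1},{"slide":[0.01,0.055,0.02],"rot":[0,0,0],"grip":1},{"slide":[0.01,0.055,0],"rot":[0,0,0],"grip":1},{"slide":[0.01,0.055,0],"rot":[0,0,0],"grip":1},{"slide":[0,0.04,0],"rot":[0,0,0],"grip":1},{"slide":[0,0,0],"rot":[0,0,0],"grip":1}])

```text
time: 25.65
ee_pos: [0.4684, -0.0559, 0.2979]
eef_rot: [0.019, 1.0, 0.0, -0.0]
ft_force: [0.2, -1.1, 0.8]
width: 0.0873
grip_force: 0.0
```

```bash
python3 - <<'E'
from h import *
np.set_printoptions(linewidth=220)
ps=[eyes.camera("top") for _ in range(3)];p=ps[-1];P=np.mean([q["pixels"].astype(float) for q in ps],0)
s=sensors.read_state();print(s["time"],s["ee_pos"])
o=np.array([.4284,-.3141])
a=np.radians(-92.5);R=np.array([[np.cos(a),-np.sin(a)],[np.sin(a),np.cos(a)]])
pr=lambda x,y,z:proj(p,[*(o+R@np.array([x,y])/1e3),z/1e3]).round(1)
for n,X in dict(grip=(0,0,120),tabend=(89,0,11),front=(-21,0,64)).items():print(n,pr(*X))
Q=[pr(x,y,11) for x in(-20,20) for y in(-21,21)];print("plate",[q.tolist() for q in Q])
u=np.array(Q);x0,y0=np.int32(u.min(0))-1;x1,y1=np.int32(u.max(0))+2
print(x0,y0);print(P[y0:y1,x0:x1].mean(2).astype(int));print((P[y0:y1,x0:x1,0]-P[y0:y1,x0:x1,2]).round().astype(int))
# sample plate colour in cup coords
xs=range(-20,21,4)
print("R-B / level per plate point, rows y=20..-20, cols x=-20..20")
for y in range(20,-21,-5):
    r=[]
    for x in xs:
        c=P[tuple(np.int32(np.round(pr(x,y,14)))[::-1])];r.append(f"{c.mean():.0f}/{c[0]-c[2]:.0f}")
    print(r)
E
```

```text
25.8 [ 0.468303   -0.06022526  0.298107  ]
grip [364.1 199.8]
tabend [389.5 210.3]
front [352.8 204.4]
plate [[350.3, 216.1], [350.5, 201.3], [364.8, 216.7], [364.8, 201.9]]
349 200
[[ 62  57  53  52 117 129  56  56  57  57  60  42   9  30  49  50  44]
 [ 61  59  57  49 125 138  54  55  57  57  59  44   9  30  48  51  45]
 [ 44  59  55  49 128 139  54  55  56  57  59  42   9  33  52  52  45]
 [ 35  40  48  48 154 174  70  69  76  79  71  49   8  34  52  52  44]
 [ 33  36  47  49 154 175  91  92 141 183 184 134   0  37  55  53  46]
 [ 33  39  48  48 153 171  81  91 134 176 180 130   0  23  48  53  45]
 [ 33  37  49  49 153 170  82  93  77 136 181 131   0  24  48  53  44]
 [ 33  42  55  48 153 171  82  92  78 136 180 130   0  26  50  53  45]
 [ 33  43  55  48 153 177  97  93  79 139 183 131   0  24  50  54  46]
 [ 34  41  54  48 153 177  97 101  91 139 184 132   0  42  60  56  47]
 [ 34  44  53  48 153 177  97 101  89 141 183 129   0  20  32  35  31]
 [ 34  43  54  52 151 173  98 101  91 140 143  52   0   4   2   1   3]
 [ 33  45  49  80 117 117 103  93  87 101  91  44  24  11  21  43 
[... 1913 characters left out ...]
 '48/-3', '171/-5', '82/-5', '92/-6', '177/-10', '180/-11', '0/0', '24/-4', '54/-5', '44/-5']
['55/-2', '48/-4', '172/-4', '82/-5', '93/-5', '136/-8', '180/-10', '0/-0', '26/-2', '54/-5', '45/-5']
['55/-2', '49/-3', '154/-4', '98/-5', '102/-5', '140/-7', '185/-10', '0/0', '42/-3', '57/-4', '47/-4']
['44/2', '48/-4', '153/-3', '98/-5', '102/-5', '141/-7', '143/-8', '0/0', '4/-1', '1/-1', '4/-0']
['46/0', '80/-5', '118/-7', '103/-6', '93/-5', '101/-6', '92/-5', '25/-2', '11/-2', '44/-2', '177/-8']
['42/-0', '58/-4', '53/-3', '50/-3', '51/-4', '54/-3', '55/-3', '57/-2', '59/-4', '50/-2', '52/-3']
['57/-3', '62/-5', '60/-4', '59/-3', '59/-4', '60/-4', '60/-4', '61/-4', '61/-3', '58/-4', '61/-4']
```

The visible far half of the plate shows no bar either. But the touchdown came 4.5 mm early with 45 N, so something propped the cup or it sits askew. I need to find out numerically.

```bash
python3 - <<'E'
from h import *
np.set_printoptions(linewidth=250)
from scipy.optimize import least_squares
p=eyes.camera("top");q=eyes.camera("scene")
for c,n in((p,"top"),(q,"scene")):
    for t in("bar","cup","cup_grip","tab"):print(n,t,[(np.round(d["bbox"],0).tolist(),round(d["conf"],2)) for d in eyes.look_for(t,c)][:2])
def blob(im,box,th):
    x0,y0,x1,y1=box;g=im[y0:y1,x0:x1].mean(2);n,l,st,ce=cv2.connectedComponentsWithStats((g<th).astype(np.uint8))
    return [(st[i].tolist(),(ce[i]+[x0,y0]).round(1).tolist()) for i in range(1,n) if st[i][4]>15]
print("before",blob(cv2.imread("pics/top0.png"),(335,180,400,250),28),blob(cv2.imread("pics/scene0.png"),(330,225,400,310),40))
print("now",blob(p["pixels"],(335,180,400,250),28),blob(q["pixels"],(330,225,400,310),40))
print(q["pixels"][238:300:1,340:390].mean(2).astype(int).tolist().__repr__().replace("], [","\n"))
E
```

```text
top bar []
top cup [([349.0, 191.0, 391.0, 216.0], 0.56)]
top cup_grip [([352.0, 190.0, 395.0, 219.0], 0.64)]
top tab [([356.0, 204.0, 392.0, 216.0], 0.7)]
scene bar []
scene cup []
scene cup_grip [([347.0, 236.0, 394.0, 300.0], 0.93)]
scene tab [([366.0, 281.0, 394.0, 299.0], 0.5)]
before [([22, 15, 16, 8, 16], [364.5, 198.5]), ([21, 19, 20, 10, 38], [364.2, 204.3])] [([55, 7, 6, 5, 25], [387.5, 233.6]), ([25, 17, 24, 12, 180], [366.2, 247.9])]
now [([26, 11, 7, 22, 49], [363.1, 203.8])] [([55, 7, 6, 5, 23], [387.5, 233.5]), ([25, 15, 20, 14, 128], [364.3, 247.4])]
[[105, 106, 108, 104, 102, 106, 108, 112, 142, 162, 116, 103, 98, 98, 103, 101, 103, 105, 106, 106, 107, 107, 103, 104, 108, 106, 105, 100, 92, 68, 56, 60, 76, 88, 101, 104, 106, 107, 104, 102, 106, 104, 107, 107, 105, 105, 104, 109, 101, 106
104, 105, 105, 104, 105, 104, 108, 106, 105, 109, 101, 103, 106, 100, 105, 107, 106, 110, 110, 109, 106, 108, 107, 110, 106, 98, 92, 68, 50, 50, 45, 46, 51, 56, 78, 103, 107, 105, 106, 106, 106, 107, 108, 103, 106, 104, 109, 105, 104, 109
106, 106, 107, 106, 107, 109, 106, 107, 109, 
[... 13857 characters left out ...]
02, 104, 106, 103, 106, 108, 111, 106, 102, 107, 103, 104, 104, 104, 103, 101, 103, 104, 106, 103, 104, 105, 105, 106, 101, 104, 103, 107, 100, 75, 64, 52, 45, 51, 88, 146, 224, 236, 237, 236, 233, 235, 231, 220
107, 107, 108, 106, 107, 107, 103, 105, 108, 110, 103, 104, 106, 108, 104, 102, 103, 105, 106, 104, 104, 104, 102, 105, 102, 103, 107, 101, 101, 104, 106, 108, 103, 109, 111, 103, 101, 75, 60, 45, 45, 60, 106, 179, 230, 239, 236, 234, 222, 230
104, 104, 105, 106, 104, 104, 103, 107, 109, 109, 105, 110, 109, 105, 106, 106, 105, 104, 102, 105, 100, 106, 104, 103, 106, 103, 106, 103, 103, 105, 103, 105, 107, 106, 106, 106, 102, 104, 81, 65, 58, 44, 52, 80, 142, 217, 227, 235, 239, 214]]
```

```bash
python3 - <<'E'
from h import *
from scipy.spatial.transform import Rotation as Ro
p=eyes.camera("top");q=eyes.camera("scene")
def ext(c,o,yaw,tx=0,ty=0):
    R=Ro.from_euler("z",yaw,degrees=True)*Ro.from_euler("xy",[tx,ty],degrees=True)
    f=lambda X:proj(c,np.array(o)+R.apply(np.array(X)/1e3))
    B=np.array([f((x,y,z)) for x in(-8,8) for y in(-28,28) for z in(96,120)])
    return np.r_[B.min(0),B.max(0)].round(1).tolist(),"feet",[f((x,y,0)).round(1).tolist() for x in(-24,30) for y in(-23,23)],"tabend",[f((89,y,13.5)).round(1).tolist() for y in(-12,12)]
for o,ya,tx,ty in(((.4284,-.3141,0),-92.5,0,0),((.4284,-.3141,.0045),-92.5,0,0),((.4284,-.3141,0),-92.5,6,0),((.4284,-.3141,0),-92.5,0,6)):
    print(o,ya,tx,ty);[print("  ",*ext(c,o,ya,tx,ty)) for c in(p,q)]
print("calibration check at start pose");print(ext(p,(.428,-.3207,0),-152.5)[0],ext(q,(.428,-.3207,0),-152.5))
for n,c,(x0,y0,x1,y1),t in(("top",p,(345,185,400,225),32),("scene",q,(335,230,385,258),60)):
    g=c["pixels"][y0:y1,x0:x1].mean(2)<t;k,l,st,_=cv2.connectedComponentsWithStats(g.astype(np.uint8));i=1+st[1:,4].argmax();print(n,"bar bbox",st[i][0]+x0,st[i][1]+y0,st[i][0]+x0+st[i][2],st[i][1]+y0+st[i][3])
g=q["pixels"].mean(2)[270:320,360:410]>190;ys,xs=np.nonzero(g);print("tab scene",xs.min()+360,xs.max()+360,ys.min()+270,ys.max()+270, [(int(ys[xs==x].min()+270),int(ys[xs==x].max()+270)) for x in(20,30)])
g=p["pixels"].mean(2)[195:225,366:400]>150;ys,xs=np.nonzero(g);print("tab top",xs.max()+366,ys.min()+195,ys.max()+195)
E
```

```text
(0.4284, -0.3141, 0) -92.5 0 0
   [359.5, 189.1, 367.3, 212.6] feet [[348.3, 217.6], [348.5, 201.5], [367.7, 218.4], [367.7, 202.2]] tabend [[389.7, 214.3], [389.7, 205.9]]
   [353.3, 236.2, 375.5, 256.4] feet [[346.4, 282.3], [359.0, 275.0], [363.4, 293.3], [376.0, 285.5]] tabend [[387.0, 299.4], [393.5, 295.1]]
(0.4284, -0.3141, 0.0045) -92.5 0 0
   [359.8, 188.7, 367.6, 212.2] feet [[348.6, 217.3], [348.7, 201.1], [368.0, 218.0], [368.0, 201.9]] tabend [[390.1, 214.0], [390.0, 205.5]]
   [353.5, 234.6, 375.7, 254.7] feet [[346.6, 280.9], [359.2, 273.5], [363.6, 291.8], [376.2, 284.0]] tabend [[387.2, 297.9], [393.8, 293.6]]
(0.4284, -0.3141, 0) -92.5 6 0
   [359.3, 193.7, 367.4, 216.6] feet [[348.2, 217.7], [348.6, 201.3], [367.5, 218.5], [367.9, 202.1]] tabend [[389.6, 214.9], [389.8, 206.3]]
   [350.3, 237.3, 372.1, 259.2] feet [[346.4, 283.1], [359.0, 274.2], [363.3, 294.1], [376.0, 284.7]] tabend [[386.5, 300.1], [393.2, 295.0]]
(0.4284, -0.3141, 0) -92.5 0 6
   [363.4, 189.3, 372.0, 212.8] feet [[348.5, 217.4], [348.7, 201.3], [367.4, 218.6], [367.5, 202.5]] tabend [[389.3, 215.0], [389.3, 206.6]]
   [356.6, 238.4, 379.7, 258.8] feet [[346.5, 281.5], [359.1, 274.2], [363.2, 294.3], [375.8, 286.5]] tabend [[386.8, 302.9], [393.4, 298.5]]
calibration check at start pose
[354.3, 192.4, 377.6, 209.6] ([353.5, 239.0, 379.9, 256.0], 'feet', [[354.9, 276.9], [373.4, 280.9], [350.2, 289.9], [369.5, 294.2]], 'tabend', [[350.0, 301.9], [360.5, 304.3]])
top bar bbox 361 190 368 213
scene bar bbox 355 238 375 255
tab scene 364 393 270 300 [(288, 296), (295, 298)]
tab top 390 198 215
```

The projected upright cup (z = 0, tab shut) matches both views to about 1 px, so the cup stands fine. The early touchdown came from starting to lift before the fingers had closed, so the grip was low on the bar. A bar lying against the cup's far wall would still be hidden, so I'll press once more, deeper and with a small shake. After that I'll set the cup down at a yaw where that wall is visible.

arm_command(steps=[{"slide":[-0.005,-0.05,0],"rot":[0,0,0],"grip":1},{"slide":[-0.01,-0.05,0],"rot":[0,0,0],"grip":1},{"slide":[-0.01,-0.05,0],"rot":[0,0,0],"grip":1},{"slide":[-0.01,-0.05,-0.02],"rot":[0,0,0],"grip":1},{"slide":[-0.005,-0.054,-0.03],"rot":[0,0,0],"grip":1},{"slide":[0,0,-0.05],"rot":[0,0,0],"grip":1},{"slide":[0,0,-0.045],"rot":[0,0,0],"grip":1},{"slide":[0,0,-0.03],"rot":[0,0,0],"grip":1}])

```text
time: 27.4
ee_pos: [0.4276, -0.3127, 0.121]
eef_rot: [0.022, 1.0, 0.0, -0.001]
ft_force: [0.9, -0.3, 0.7]
width: 0.087
grip_force: 0.0
```

arm_command(steps=[{"slide":[0,0,-0.025],"rot":[0,0,0],"grip":1},{"slide":[0,0,-0.009],"rot":[0,0,0],"grip":0.8},{"slide":[0,0,0],"rot":[0,0,0],"grip":0.4},{"slide":[0,0,0],"rot":[0,0,0],"grip":0.2},{"slide":[0,0,0],"rot":[0,0,0],"grip":0},{"slide":[0,0,0],"rot":[0,0,0],"grip":0},{"slide":[0,0,0],"rot":[0,0,0],"grip":0},{"slide":[0,0,0],"rot":[0,0,0],"grip":0}])

```text
time: 28.4
ee_pos: [0.4284, -0.3131, 0.0891]
eef_rot: [0.022, 1.0, 0.0, 0.0]
ft_force: [0.1, -0.4, -0.5]
width: 0.025
grip_force: 0.0
```

arm_command(steps=[{"slide":[0,0,0],"rot":[0,0,0],"grip":0},{"slide":[0,0,0],"rot":[0,0,0],"grip":0},{"slide":[0,0,0.015],"rot":[0,0,0],"grip":0},{"slide":[0,0,0.03],"rot":[0,0,0],"grip":0},{"slide":[0,0,0.045],"rot":[0,0,0],"grip":0},{"slide":[0,0,0.05],"rot":[0,0,0],"grip":0},{"slide":[0.005,0.02,0.04],"rot":[0,0,0],"grip":0},{"slide":[0.01,0.04,0.02],"rot":[0,0,0],"grip":0}])

```text
time: 29.4
ee_pos: [0.4431, -0.2545, 0.2923]
eef_rot: [0.024, 1.0, -0.001, 0.002]
ft_force: [0.9, 0.3, -1.9]
width: 0.0158
grip_force: 29.9
```

arm_command(steps=[{"slide":[0.015,0.05,0.01],"rot":[0,0,0],"grip":0},{"slide":[0.015,0.05,0],"rot":[0,0,0],"grip":0},{"slide":[0.015,0.05,0],"rot":[0,0,0],"grip":0},{"slide":[0.01,0.05,0],"rot":[0,0,0],"grip":0},{"slide":[0.005,0.05,0],"rot":[0,0,0],"grip":0},{"slide":[0,0.05,0],"rot":[0,0,0],"grip":0},{"slide":[0,0.05,0],"rot":[0,0,0],"grip":0},{"slide":[-0.005,0.05,0],"rot":[0,0,0],"grip":0}])

```text
time: 30.4
ee_pos: [0.4982, 0.148, 0.3]
eef_rot: [0.023, 1.0, -0.0, 0.0]
ft_force: [1.0, -0.0, -1.7]
width: 0.0157
grip_force: 29.9
```

arm_command(steps=[{"slide":[-0.005,0.05,0],"rot":[0,0,0],"grip":0},{"slide":[-0.005,0.05,0],"rot":[0,0,0],"grip":0},{"slide":[-0.005,0.04,0],"rot":[0,0,0],"grip":0},{"slide":[-0.003,0.025,-0.01],"rot":[0,0,0],"grip":0},{"slide":[0,0.005,-0.025],"rot":[0,0,0],"grip":0},{"slide":[0,0,-0.035],"rot":[0,0,0],"grip":0},{"slide":[0,0,-0.025],"rot":[0,0,0],"grip":0},{"slide":[0,0,-0.01],"rot":[0,0,0],"grip":0}])

```text
time: 31.4
ee_pos: [0.4801, 0.3156, 0.1925]
eef_rot: [0.023, 1.0, -0.001, -0.001]
ft_force: [0.3, -0.8, -2.3]
width: 0.0158
grip_force: 29.9
```

arm_command(steps=[{"slide":[-0.005,0.001,-0.009],"rot":[0,0,0],"grip":0},{"slide":[0,0,-0.009],"rot":[0,0,0],"grip":0},{"slide":[0,0,-0.008],"rot":[0,0,0],"grip":0},{"slide":[0,0,-0.008],"rot":[0,0,0],"grip":0},{"slide":[0,0,-0.007],"rot":[0,0,0],"grip":0},{"slide":[0,0,-0.006],"rot":[0,0,0],"grip":0},{"slide":[0,0,-0.004],"rot":[0,0,0],"grip":0},{"slide":[0,0,-0.002],"rot":[0,0,0],"grip":0}])

```text
time: 32.4
ee_pos: [0.4754, 0.3179, 0.1409]
eef_rot: [0.022, 1.0, 0.0, -0.0]
ft_force: [-0.4, 0.7, -1.4]
width: 0.0158
grip_force: 29.9
```

arm_command(steps=[{"slide":[0,0,-0.002],"rot":[0,0,0],"grip":0},{"slide":[0,0,-0.001],"rot":[0,0,0],"grip":0},{"slide":[0.003,0,0],"rot":[0,0,0],"grip":0},{"slide":[-0.003,0,0],"rot":[0,0,0],"grip":0},{"slide":[0.003,0,0],"rot":[0,0,0],"grip":0},{"slide":[-0.003,0,0],"rot":[0,0,0],"grip":0},{"slide":[0,0,0],"rot":[0,0,0],"grip":0},{"slide":[0,0,0],"rot":[0,0,0],"grip":0}])

```text
time: 33.4
ee_pos: [0.4753, 0.3179, 0.1381]
eef_rot: [0.022, 1.0, 0.0, -0.0]
ft_force: [-0.2, 0.8, -2.1]
width: 0.0159
grip_force: 29.9
```

arm_command(steps=[{"slide":[0,0,-0.0015],"rot":[0,0,0],"grip":0},{"slide":[0,0,0],"rot":[0,0,0],"grip":0},{"slide":[0,0,0],"rot":[0,0,0],"grip":0},{"slide":[0,0,0.006],"rot":[0,0,0],"grip":0},{"slide":[0,0,0.012],"rot":[0,0,0],"grip":0},{"slide":[0,0,0.02],"rot":[0,0,0],"grip":0},{"slide":[0,0,0.03],"rot":[0,0,0],"grip":0},{"slide":[0,0,0.035],"rot":[0,0,0],"grip":0}])

```text
time: 34.4
ee_pos: [0.4752, 0.3173, 0.2408]
eef_rot: [0.022, 1.0, -0.0, -0.0]
ft_force: [0.0, -0.7, -1.0]
width: 0.0157
grip_force: 29.9
```

arm_command(steps=[{"slide":[0,0,0.035],"rot":[0,0,-3],"grip":0},{"slide":[0.004,-0.02,0.02],"rot":[0,0,-4],"grip":0},{"slide":[0.006,-0.04,0.005],"rot":[0,0,-4],"grip":0},{"slide":[0.006,-0.045,0],"rot":[0,0,-4],"grip":0},{"slide":[0.006,-0.045,0],"rot":[0,0,-4],"grip":0},{"slide":[0.005,-0.045,0],"rot":[0,0,-4],"grip":0},{"slide":[0,-0.045,0],"rot":[0,0,-4],"grip":0},{"slide":[0,-0.045,0],"rot":[0,0,0],"grip":0}])

```text
time: 35.4
ee_pos: [0.5014, 0.0292, 0.2991]
eef_rot: [0.257, 0.966, -0.0, -0.001]
ft_force: [0.3, 0.4, -1.4]
width: 0.0156
grip_force: 29.9
```

```bash
python3 - <<'E'
from h import *
ps=[eyes.camera("top") for _ in range(3)];P=np.mean([q["pixels"].astype(float) for q in ps],0).mean(2)
print(sensors.read_state()["ee_pos"],sensors.read_state()["ft_force"])
A=cv2.imread("pics/top0.png").astype(float).mean(2)
m=(A>30)&(A<230);g=np.median(P[m]/A[m]);D=P/g-A;d=D[165:220,100:155]
print(g,np.abs(d).max(),[(int(b+100),int(a+165),int(d[a,b])) for a,b in np.argwhere(abs(d)>5)][:50])
E
```

```text
[0.50165083 0.02826727 0.29945591] [ 0.60132565 -0.35123972 -1.02978037]
0.9067278287461773 23.60314783586287 [(114, 170, 19), (137, 170, 23), (138, 170, 5), (114, 171, 14), (137, 171, 10), (143, 178, 23), (143, 179, 7), (145, 181, 22)]
```

arm_command(steps=[{"slide":[-0.004,-0.045,0],"rot":[0,0,0],"grip":0},{"slide":[-0.01,-0.045,0],"rot":[0,0,0],"grip":0},{"slide":[-0.01,-0.045,0],"rot":[0,0,0],"grip":0},{"slide":[-0.01,-0.045,0],"rot":[0,0,0],"grip":0},{"slide":[-0.01,-0.045,0],"rot":[0,0,0],"grip":0},{"slide":[-0.01,-0.045,-0.01],"rot":[0,0,0],"grip":0},{"slide":[-0.01,-0.045,-0.02],"rot":[0,0,0],"grip":0},{"slide":[-0.01,-0.027,-0.03],"rot":[0,0,0],"grip":0}])

```text
time: 36.55
ee_pos: [0.4271, -0.3114, 0.2392]
eef_rot: [0.256, 0.967, -0.0, 0.0]
ft_force: [1.5, 0.7, -2.3]
width: 0.0156
grip_force: 29.9
```

arm_command(steps=[{"slide":[0,0,-0.035],"rot":[0,0,0],"grip":0},{"slide":[0,0,-0.035],"rot":[0,0,0],"grip":0},{"slide":[0,0,-0.03],"rot":[0,0,0],"grip":0},{"slide":[0,0,-0.02],"rot":[0,0,0],"grip":0},{"slide":[0,0,-0.012],"rot":[0,0,0],"grip":0},{"slide":[0,0,-0.008],"rot":[0,0,0],"grip":0},{"slide":[0,0,0],"rot":[0,0,0],"grip":0},{"slide":[0,0,0],"rot":[0,0,0],"grip":0}])

```text
time: 37.55
ee_pos: [0.4287, -0.3093, 0.1002]
eef_rot: [0.255, 0.967, 0.0, 0.0]
ft_force: [-0.3, 0.4, -1.7]
width: 0.0156
grip_force: 29.9
```

arm_command(steps=[{"slide":[0,0,-0.006],"rot":[0,0,0],"grip":0},{"slide":[0,0,-0.0035],"rot":[0,0,0],"grip":0},{"slide":[0,0,-0.002],"rot":[0,0,0],"grip":0},{"slide":[0,0,0],"rot":[0,0,0],"grip":0},{"slide":[0,0,0],"rot":[0,0,0],"grip":0.3},{"slide":[0,0,0],"rot":[0,0,0],"grip":0.6},{"slide":[0,0,0],"rot":[0,0,0],"grip":1},{"slide":[0,0,0],"rot":[0,0,0],"grip":1}])

```text
time: 38.55
ee_pos: [0.4284, -0.309, 0.088]
eef_rot: [0.255, 0.967, 0.0, -0.0]
ft_force: [-0.6, 0.8, 0.0]
width: 0.0482
grip_force: 0.0
```

arm_command(steps=[{"slide":[0,0,0],"rot":[0,0,0],"grip":1},{"slide":[0,0,0.03],"rot":[0,0,0],"grip":1},{"slide":[0,0,0.05],"rot":[0,0,0],"grip":1},{"slide":[0,0,0.05],"rot":[0,0,0],"grip":1},{"slide":[0.01,0.05,0.04],"rot":[0,0,0],"grip":1},{"slide":[0.01,0.055,0.03],"rot":[0,0,0],"grip":1},{"slide":[0.01,0.06,0.01],"rot":[0,0,0],"grip":1},{"slide":[0.01,0.06,0],"rot":[0,0,0],"grip":1}])

```text
time: 39.55
ee_pos: [0.4683, -0.0848, 0.2975]
eef_rot: [0.255, 0.967, 0.001, 0.001]
ft_force: [0.5, -0.1, -0.5]
width: 0.0866
grip_force: 0.0
```

```bash
python3 - <<'E'
from h import *
from scipy.spatial.transform import Rotation as Ro
ps=[eyes.camera("top") for _ in range(2)];q=eyes.camera("scene");p=ps[-1];P=np.mean([c["pixels"].astype(float) for c in ps],0)
s=sensors.read_state();print(s["time"],s["ee_pos"])
o=np.array([.4287,-.3093,0]);R=Ro.from_euler("z",-119.5,degrees=True);C=R.inv().apply(np.array(p["pose"])[:3,3]-o)*1e3
f=lambda c,X:proj(c,o+R.apply(np.array(X,float)/1e3))
B=np.array([f(q,(x,y,z)) for x in(-8,8) for y in(-28,28) for z in(96,120)]);print("pred scene grip",B.min(0).round(),B.max(0).round(),"tabend",f(q,(89,-12,13.5)).round(),f(q,(89,12,13.5)).round())
g=q["pixels"][225:265,335:400].mean(2)<60;k,l,st,_=cv2.connectedComponentsWithStats(g.astype(np.uint8));i=1+st[1:,4].argmax();print("obs",st[i][:4]+[335,225,0,0])
g=q["pixels"].mean(2)[285:315,345:410]>190;ys,xs=np.nonzero(g);print("tab obs: x",xs.min()+345,xs.max()+345,"ymax",ys.max()+285)
print("level/R-B, rows y 18..-18, cols x -20..20; '.' hidden")
for y in range(18,-19,-4):
    r=[]
    for x in range(-20,21,4):
        X=np.array([x,y,15.]);ok=1
        for h in np.linspace(15,120,60):
            w=X+(C-X)*(h-15)/(C[2]-15)
            if h<64 and(abs(w[0])>20.5 or abs(w[1])>22):ok=0
            if h>96 and abs(w[0])<9 and abs(w[1])<28:ok=0
        c=P[tuple(np.int32(np.round(f(p,X)))[::-1])];r.append(f"{c.mean():4.0f}/{c[0]-c[2]:<4.0f}" if ok else "    .    ")
    print("".join(r))
E
```

```text
39.7 [ 0.46825821 -0.08339592  0.29610717]
pred scene grip [350. 238.] [376. 253.] tabend [369. 302.] [379. 301.]
obs [351 240  24  12]
tab obs: x 359 378 ymax 303
level/R-B, rows y 18..-18, cols x -20..20; '.' hidden
    .     168/-4    55/-4    53/-2      .        .        .        .        .      54/-4    54/-2  
    .     154/-7   108/-4   102/-6      .        .        .        .        .      94/-5   116/-4  
    .     105/-4    99/-6   103/-5      .        .        .        .        .     104/-6    72/-5  
    .     177/-4    99/-6   105/-6      .        .        .        .        .     128/-8    80/-4  
    .     150/-4   102/-6    97/-6      .        .        .        .        .      92/-4    75/-6  
    .     153/-5   100/-6   105/-5      .        .        .        .        .     100/-5    78/-4  
    .     137/-6   103/-5   104/-5      .        .        .        .        .     102/-6   135/-4  
    .        .        .        .        .        .        .        .        .        .        .    
    .        .        .        .        .        .        .        .        .        .        .    
    .        .        .        .        .        .        .        .        .        .        .
```

Combining the three yaws, every visible part of the plate is bare and bluish, so the cup looks empty. It stands upright with the tab shut, within about 1–2 px of the prediction, and nothing lies on the table. I'm handing in.

```bash
python3 -c "
from bench import order
print(order.close_job())"
```

```text
the job is handed in; nothing more can be done
None
```

I handed in at about 40 s, but never saw the stir bar in the tub: after two full-depth presses the cup looked empty and nothing new lay on the table, so it is probably on the part of the tub floor hidden behind the rim. The cup stands upright and shut near its old place and the tub barely moved; one touchdown while turning the cup peaked at about 45 N at the wrist.

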